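Stack and close a bench sheet-filter press

ROBOT

A 6-joint arm with a two-finger parallel gripper is mounted at the origin on a cart in front of the work surface, level with it; the furniture and walls round the work are solid. World frame = base frame: x ahead of the robot, y to its left, z up, the work surface at z = 0. Lengths are in m, angles in rad, forces in N, time in s.
With the tool pointing down it reaches from about 0.35 to 0.775 m from the base axis. Payload 7.3 kg.
Tool frame: the origin (TCP) lies at the very end of the fingers, on their centre line; the grasp point (between the pads) lies 19 mm behind it; z points along the fingers, y is the line along which they close (so a half turn about z gives the same grasp; the last joint's range is limited). The gripper opens to 92 mm and grips with 3 to 60 N. Pads are 19 mm wide; open, the fingers measure 130 mm over their backs; the gripper's body (75 mm by 190 mm) begins 47 mm behind the grasp point.
Start: joints at [1.147, 0.342, 1.524, -0, 1.275, -0.146], TCP at [0.144, 0.505, 0.227] pointing down, gripper open.
Joint ranges: [-2.53, 2.53], [-0.77, 2.02], [0.04, 2.7], [-1, 4.14], [0.28, 2.66], [-3.11, 3.11]. Speed limits (rad/s): [2.57, 2.57, 3.14, 3.14, 3.14, 3.14].

INTERFACE

Orientations are given as [roll, pitch, yaw] about the fixed x, y, z axes, in that order (R = Rz(yaw) Ry(pitch) Rx(roll)).
In Python, from cell import telemetry, eyes, job gives the robot as it stands.
- The arm moves only by the tool apply_moves, never from a script. Its arguments are lists of equal length, an entry for each row: "delta_pos": the shift along the world's x, y, z each as a share of 0.4 m, from -1 to 1, a list of three; "dr": the turn, a rotation vector about the world's x, y, z each as a share of 0.5 rad, from -1 to 1, a list of three; "jaw": the opening, from 0 (shut) to 1 (fully open). A call has 1 to 8 rows; each row is the pose to reach, as a shift and turn from the pose commanded when the call began; what a row does not reach only later rows make up. A row lasts 1/12 s, in which the tool goes at most 41.7 mm and 7.16 degrees, less where a joint would pass 70% of its speed; a pose out of reach is approached as far as the arm can. A call with a number of a shift or a turn outside -1 to 1 is refused whole. A call with a gripper value outside its range is refused whole. The fingers move at their own pace and stop on an object; "force" is the grip in N (left out, the last holds). Time passes only in rows, so rows that repeat a pose let the fingers close. It gives the time, the measured TCP pose, the force, the opening and the grip force at its end, in the units of the state.
- telemetry.observe(): the state, without advancing time (a new reading comes with each control period).
- eyes.read_camera(name): name is "side" or "top"; returns the picture (420x560x3 uint8, red, green, blue); there is no depth.
- eyes.camera_model(name): a dict with "vertical_fov" (degrees; the focal length in pixels is half the picture's height over the tangent of half this angle, whatever the lens; pixels are square), "cx", "cy" (the principal point, pixels), "rvec" (rotation vector, rad) and "tvec" (3), from world to camera coordinates, as OpenCV has them. Camera axes: x right, y down, z forward; pixel columns grow to the right and rows downward; lengths in m; the calibration is good to about 2 mm. A picture is of the moment at which its call begins. camera_model takes no time and is no camera call.
- job.hand_in(): hands the job in; it is judged then, once.
The state is a dict: "time": time; "qpos": joint angles; "qvel": joint speeds; "joint_efforts": joint torques, N m; "tool_pos": TCP position; "tool_rot": TCP orientation; "contact_force": force on the tool from outside, world axes, zero at the start; "torque": the same for the moment, N m; "opening": finger opening in m; "grip_force": force on a finger pad.
Only numpy, scipy, OpenCV 4.12 (cv2) and the standard library are available. Lean on these libraries where they do the work, as an engineer would, in place of code of your own. Each camera call takes 0.05 s, during which the arm holds its last target. There are 200 camera calls.

TASK

Make the sheet-filter press ready: push the drain plate along the base into the press until it is fully home against the end stop, then lift only the top frame off the pile of filter frames and lay it flat and square on the drain plate between the corner lips, also up against the end stop. Then swing the hinged pressure plate down by its black bar until it is fully shut on the stack. Leave the other two frames, the jar and the beaker as they stand.

Things in the scene. Friction and masses are not known exactly. Their poses are not given: they have to be found in the camera images.
- press: fixed filter press: steel base plate 288 x 148 mm, upper face 12 mm above the bench, with grey corner blocks, end stop and hinged plate. Origin on the bench under the pocket's centre; +x from the open mouth to the end stop, +y left of that, z up. In mm: base x = -196..92; end stop's face at x = 52, up to z = 50; flared cheeks at the mouth out to x = -68
- pocket (a point): where the laid frame's underside centre belongs: x = y = 0, z = 34 mm of the press, same axes. Four corner blocks stand at x = -52..-28 and 28..52, up to z = 50, open between for the fingers. Below z = 30.5 their inner sides are at y = +-54 (channel for the drain plate); above, lips reach in to y = +-35 over its edges, bevelled to +-41 at z = 44..50
- drain_plate: loose grey plastic drain plate, 104 x 104 mm, 16 mm high, with a ribbed pad 96 (x) x 62 (y) mm rising to 22 mm; 0.45 kg, too wide to grasp; lies on the base before the mouth. Origin: centre of the underside; its x axis is roughly along the press's. Fully home: x = 0, y = 0 (within 2 mm play), z = 12 mm of the press
- frame_top: the uppermost of three filter frames: loose flat steel frame 104 (x) x 66 (y) x 14 (z) mm with a window 76 x 44 mm and a black seal line on its face; side bars 11 mm, end bars 14 mm wide; 0.14 kg. Origin: centre of the underside. Alike either way round. In the press its x axis lies along the press's x
- frame_mid: the second frame of the pile, same size, underside 14 mm above the bench; stays where it is
- frame_low: the lowest frame of the pile, same size, on the bench; stays where it is
- press_lid (a joint): opening angle of the hinged steel pressure plate, rad: 0 = shut (level); starts at about 1.75 (leaning back past upright). Stiff hinge: stays where it is left, a few newtons at the bar move it. Under it a boss 66 x 36 mm, 6 mm deep, enters the frame's window as it shuts
- hinge (a point): middle of the hinge axis, at x = 72, z = 52 mm of the press; the axis runs along the press's y
- lid_bar (a point): centre of the black round bar at the free end of the pressure plate: 76 mm long, 14 mm thick, along the press's y, 146 mm from the hinge axis. At opening angle a it is at x = 72 - 146 cos a + 4 sin a, z = 52 + 146 sin a + 4 cos a (mm, press frame); shut: x = -74, z = 56
- jar: bystander: low white-capped jar, 73 mm across, 77 mm high; origin at the centre of its underside
- beaker: bystander: plastic beaker, 74 mm across, 88 mm high; origin at the centre of its underside
Not all that is in view belongs to the job. Leave any purple look-alike of the frame_top alone.

How it is judged:
By the outcome, as a careful person would: the job done as asked, in the order asked, and still so for the second after the job is handed in, with the robot touching nothing.
It also fails if it takes over 70 s, if anything falls off the work surface, if the arm or the gripper's body presses on something with over 40 N, if the wrist force passes 120 N, or if a joint passes its speed limit or range.

## Working session

There is one attempt and no reset: what is moved stays moved. The work goes in short steps, Python scripts to look and compute and a tool call to move; the robot and the scene stay as the last step left them, time stands still between calls to the robot, and variables do not carry over. Pictures are saved under pics/ and viewed, at most 10 in all, crops included, and the job is handed in when it is done.

Besides the shell and the picture viewer there is one more tool, called in YAML: its name, and indented under it one key for each argument. apply_moves: Moves the arm, as the interface text tells. Its arguments: {"type":"object","properties":{"delta_pos":{"type":"array"},"dr":{"type":"array"},"jaw":{"type":"array"},"force":{"type":"number"}},"required":["delta_pos","dr","jaw"]}

```bash
mkdir -p pics; ls; python3 - <<'E'
from cell import telemetry, eyes, job
import cv2
for n in("top","side"):
    cv2.imwrite(f"pics/{n}0.png",eyes.read_camera(n)[:,:,::-1]); print(eyes.camera_model(n))
print(telemetry.observe())
E
```

```text
pics
{'vertical_fov': 51.93158246496257, 'cx': 279.55259901192187, 'cy': 206.7911366823743, 'rvec': array([ 2.13174479, -2.13133249,  0.19577185]), 'tvec': array([0.06267403, 0.58952333, 1.12494484])}
{'vertical_fov': 54.50560527033107, 'cx': 280.4605227581133, 'cy': 204.19433393998457, 'rvec': array([ 0.32815892, -2.59728442,  1.5307888 ]), 'tvec': array([0.58701057, 0.10209805, 1.09239899])}
{'time': 0.1, 'qpos': array([ 1.14703876e+00,  3.42656424e-01,  1.52487178e+00, -4.72311216e-05,
        1.27541763e+00, -1.46032613e-01]), 'qvel': array([-2.21107644e-05, -2.03419480e-03, -4.64984699e-03,  2.95925200e-04,
        3.17207129e-04,  4.58320675e-04]), 'joint_efforts': array([ 1.93827822e-03, -4.32003057e+01, -2.44695801e+01,  7.20284041e-02,
        5.27072826e-02, -3.15952730e-05]), 'tool_pos': array([0.14380294, 0.50455986, 0.22613006]), 'tool_rot': array([-3.14024730e+00, -1.52220984e-04,  2.86388138e+00]), 'contact_force': array([ 0.69195802, -0.69580351,  0.0797631 ]), 'torque': array([0.04565212, 0.00217688, 0.00975007]), 'grip_force': 0.0, 'opening': 0.09194489149261542}
```

View pics/top0.png

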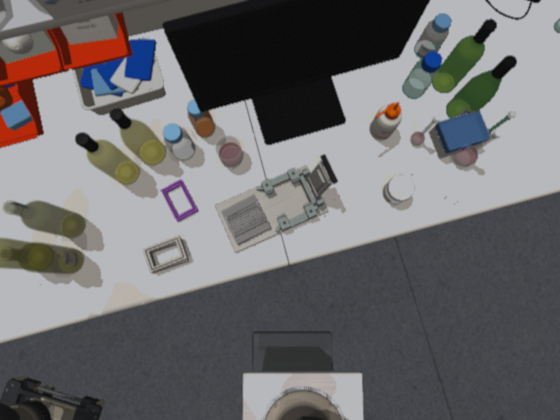

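View pics/side0.png

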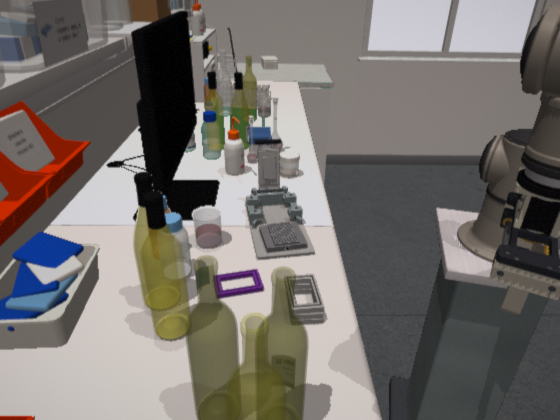

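The top view shows the press at about (275,205) with the mouth to the lower-left and the lid at the upper-right. The pile is at (167,254), a purple decoy at (180,200), the beaker at (231,152) and the jar at (399,189). I'll enlarge these for corners.

```bash
cat > h.py <<'E'
import numpy as np, cv2
from cell import telemetry, eyes, job
def cam(n):
    m=eyes.camera_model(n); R=cv2.Rodrigues(m["rvec"])[0]; f=210/np.tan(np.radians(m["vertical_fov"])/2)
    return R,np.array(m["tvec"]),np.array([[f,0,m["cx"]],[0,f,m["cy"]],[0,0,1]])
def ray(n,uv,z):
    R,t,K=cam(n); uv=np.atleast_2d(np.array(uv,float))
    d=np.c_[uv,np.ones(len(uv))]@np.linalg.inv(K).T@R; c=-R.T@t
    return c+d*((z-c[2])/d[:,2])[:,None]
def proj(n,P):
    R,t,K=cam(n); p=(np.atleast_2d(P)@R.T+t)@K.T; return p[:,:2]/p[:,2:]
E
python3 - <<'E'
import cv2
a=cv2.imread("pics/top0.png");b=cv2.imread("pics/side0.png")
c=cv2.resize(a[150:280,140:345],None,fx=3.9,fy=3.9,interpolation=cv2.INTER_CUBIC);cv2.imwrite("pics/tc.png",c[:600])
c=cv2.resize(b[130:330,200:340],None,fx=3,fy=3,interpolation=cv2.INTER_CUBIC);cv2.imwrite("pics/sc.png",c)
from h import *
print(ray("top",[[167,254],[275,205],[399,189],[303,400]],0))
E
```

```text
[[ 0.46464611  0.37690709  0.        ]
 [ 0.60402596  0.0754594   0.        ]
 [ 0.65112731 -0.28141495  0.        ]
 [ 0.08039945  0.00070727  0.        ]]
```

View pics/tc.png

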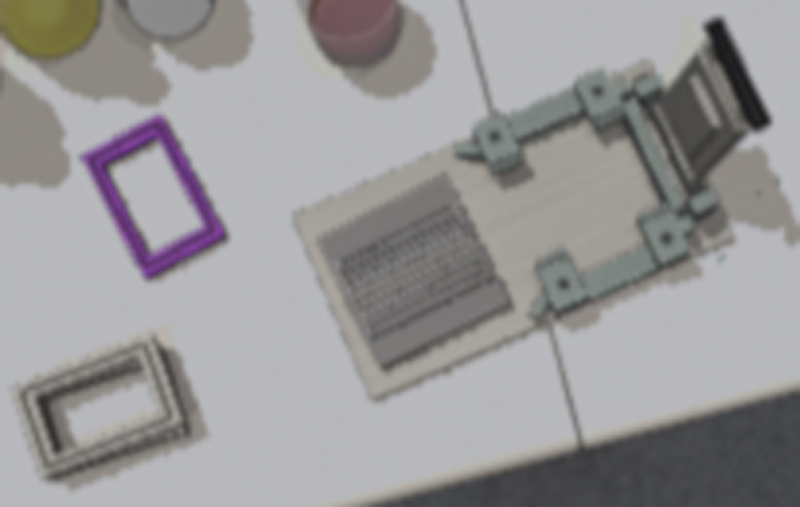

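View pics/sc.png

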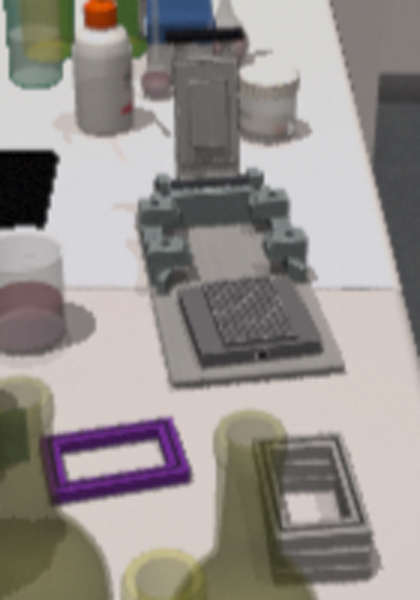

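The crops show the base mouth corners at (293,215) and (375,398). The plate is skewed slightly, with corners at (317,235), (447,176), (512,308) and (385,370). The top frame runs roughly from (20,392) to (187,428), and the four corner-block bolts are visible. I'll cast these onto their planes and check them against the known sizes.

```bash
python3 - <<'E'
from h import *
np.set_printoptions(precision=4,suppress=True)
f=lambda L:(np.array(L,float)+.5)/3.9-.5+[140,150]
def fit(P,M):  # M model -> P world, rigid 2D
    P=P[:,:2];M=np.array(M,float);a=P-P.mean(0);b=M-M.mean(0)
    th=np.arctan2((b[:,0]*a[:,1]-b[:,1]*a[:,0]).sum(),(a*b).sum());c,s=np.cos(th),np.sin(th);R=np.array([[c,-s],[s,c]])
    t=P.mean(0)-R@M.mean(0); print("o",t,"yaw",th,"res mm",(P-M@R.T-t).round(4).tolist());return t,th
base=ray("top",f([[293,215],[375,398],[733,240]]),.012)
bolts=ray("top",f([[495,137],[598,92],[565,284],[668,238]]),.05)
print(base,bolts)
print("d",np.linalg.norm(base[0]-base[1]),np.linalg.norm(base[2]-base[1]))
fit(base,[[-.196,.074],[-.196,-.074],[.092,-.074]])
pl=ray("top",f([[317,235],[447,176],[512,308],[385,370]]),.028)
fit(pl,[[-.052,.052],[.052,.052],[.052,-.052],[-.052,-.052]])
# bolts: distances
print(np.linalg.norm(bolts[0]-bolts[1]),np.linalg.norm(bolts[0]-bolts[2]), bolts.mean(0), np.arctan2(*(bolts[1]+bolts[3]-bolts[0]-bolts[2])[[1,0]]))
fr=ray("top",f([[20,392],[150,335],[187,428],[50,475]]),.042)
fit(fr,[[-.052,.033],[.052,.033],[.052,-.033],[-.052,-.033]])
# side view, base corners & frame corners
g=lambda L:(np.array(L,float)+.5)/3-.5+[200,130]
print(ray("side",g([[170,384],[343,368]]),.012))
print(ray("side",g([[255,438],[340,433],[368,537],[277,543]]),.042), fr)
img=cv2.imread("pics/top0.png")
# frame silhouette from bright background
h=cv2.cvtColor(img,cv2.COLOR_BGR2GRAY)
print(h[238:274:2,142:192:2])
E
```

```text
[[ 0.6024  0.2455  0.012 ]
 [ 0.4702  0.1839  0.012 ]
 [ 0.5843 -0.0729  0.012 ]] [[ 0.6516  0.0986  0.05  ]
 [ 0.6845  0.0255  0.05  ]
 [ 0.5467  0.0493  0.05  ]
 [ 0.5792 -0.0229  0.05  ]]
d 0.1458230845734417 0.2809766191089216
o [0.6156 0.0376] yaw -1.1510296664329984 res mm [[-0.0009, -0.0012], [0.0021, -0.0025], [-0.0012, 0.0037]]
o [0.5586 0.1553] yaw -1.1126272756634377 res mm [[0.0028, 0.0007], [-0.0002, 0.0018], [-0.0023, 0.0008], [-0.0002, -0.0033]]
0.08014534964260533 0.11594936533743427 [0.6155 0.0377 0.05  ] -1.14759594885519
o [0.4617 0.3696] yaw -1.1855604819017653 res mm [[-0.0005, -0.0035], [0.0, 0.0046], [-0.0032, 0.0013], [0.0038, -0.0024]]
[[0.6037 0.2505 0.012 ]
 [0.4712 0.1918 0.012 ]]
[[0.513  0.3357 0.042 ]
 [0.4541 0.314  0.042 ]
 [0.4178 0.4155 0.042 ]
 [0.4745 0.4362 0.042 ]] [[0.4722 0.4267 0.042 ]
 [0.5118 0.3385 0.042 ]
 [0.4474 0.3103 0.042 ]
 [0.4153 0.403  0.042 ]]
[[184 184 184 183 184 184 184 184 184 184 184 183 182 179 166 166 134 126
  150 112 165 176 185 184 183]
 [184 184 184 183 184 183 184 184 184 184 177 176 165 149 124 121 140 151
  128 116
[... 1002 characters left out ...]
70 184 183 181 175 175 164 147 125 116
  140 125 102  97 119  87 138]
 [184 184 169 148 133 107  61 112 132 179 177 167 152 135 118 129 145 113
   95  93  91  99 117 125 144]
 [184 184 178 155 113 149  53 108 125 153 149 122 116 134 125  94  89  86
   91 115 125 142 146 164 180]
 [184 183 184 164 119 148 111 137 131 115 124 131 107  78  84  88 109 125
  137 150 156 179 182 184 184]
 [184 184 184 175 149 119 119 121 128 116  86  83  82 114 125 136 143 165
  172 183 182 184 184 184 183]
 [183 184 184 178 159 135 118 107  82  82 115 125 135 138 150 170 179 184
  184 184 183 184 184 184 184]
 [184 184 184 184 162 112  84 106 125 136 137 144 165 170 179 184 183 183
  183 184 184 184 184 184 184]]
```

```bash
cat >> h.py <<'E'
def rect(n,img,o,yaw,z,hx,hy,s):  # picture resampled on plane z in local frame; col=x, row=-y, s px/mm
    X,Y=np.meshgrid(np.arange(-hx,hx,1/s),np.arange(hy,-hy,-1/s)); c,s_=np.cos(yaw),np.sin(yaw)
    P=np.c_[(o[0]+(c*X-s_*Y).ravel()/1e3),(o[1]+(s_*X+c*Y).ravel()/1e3),np.full(X.size,z)]
    uv=proj(n,P).astype(np.float32).reshape(*X.shape,2)
    return cv2.remap(img,uv,None,cv2.INTER_CUBIC)
E
python3 - <<'E'
from h import *
a=cv2.imread("pics/top0.png");b=cv2.imread("pics/side0.png")
y=-1.15
def grid(im,s,hx,hy):
    for k in range(-200,201,20):
        if abs(k)<hx: cv2.line(im,(int((k+hx)*s),0),(int((k+hx)*s),6 if k else 30),(0,0,255),1)
        if abs(k)<hy: cv2.line(im,(0,int((hy-k)*s)),(6 if k else 30,int((hy-k)*s)),(0,0,255),1)
    return im
p=[grid(rect(n,i,(.4617,.3696),y,.042,65,50,3),3,65,50) for n,i in(("top",a),("side",b))]
q=[grid(rect("top",a,(.6155,.0377),y,z,130,75,1.5),1.5,130,75) for z in(.012,.05)]
o=np.full((590,780,3),255,np.uint8);o[:300,:390]=p[0];o[:300,390:780]=p[1]
for k in range(2):o[310:310+225,k*390:k*390+390]=q[k]
cv2.imwrite("pics/r.png",o)
print(ray("top",[[345,128],[262,142]],.0),ray("top",[[185,125],[425,30]],.1),proj("side",[[.6155,.0377,.05],[.8,.1,.1],[.8,-.2,.1],[.9,.1,.1]]))
E
```

```text
[[ 0.8352573  -0.13080916  0.        ]
 [ 0.79169462  0.11383845  0.        ]] [[ 0.80551991  0.31878005  0.1       ]
 [ 1.08961432 -0.34879428  0.1       ]] [[273.88519037 202.82819242]
 [203.33438332 188.78194426]
 [238.95034159 149.97519786]
 [170.00396201 184.41150468]]
```

View pics/r.png

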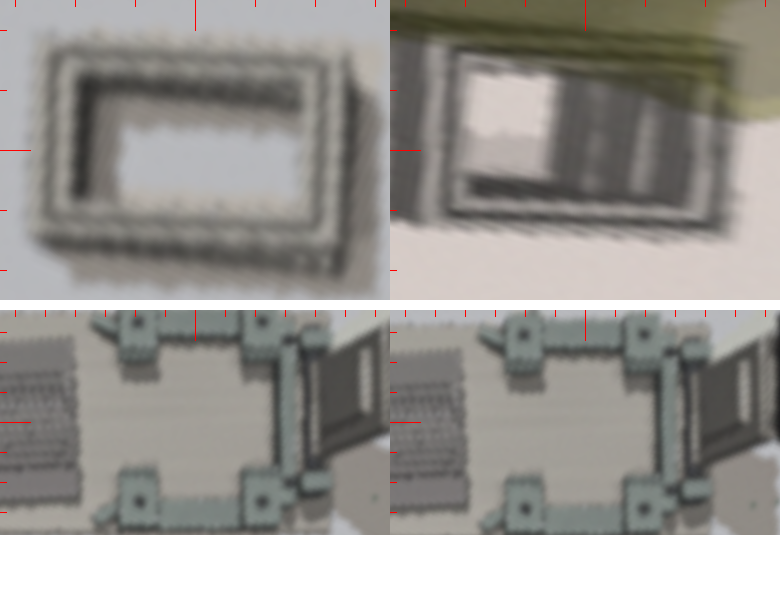

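Panel readings: the frame's outline is 311 px = 104 mm by 65 mm, centred near (0.464, 0.372) with yaw about -1.165. The block bolts put the press origin at about (0.6156, 0.0385) with yaw -1.15. The plate is at press x ≈ -130, y ≈ -3 mm. First I'll go behind the plate.

apply_moves:
  delta_pos:
    - [0.958,-0.689,-0.1]
    - [0.958,-0.689,-0.1]
    - [0.958,-0.689,-0.1]
    - [0.958,-0.689,-0.1]
    - [0.958,-0.689,-0.1]
    - [0.958,-0.689,-0.1]
    - [0.958,-0.689,-0.1]
    - [0.958,-0.689,-0.1]
  dr:
    - [0,0,-1]
    - [0,0,-1]
    - [0,0,-1]
    - [0,0,-1]
    - [0,0,-1]
    - [0,0,-1]
    - [0,0,-1]
    - [0,0,-1]
  jaw: [0.54,0.54,0.54,0.54,0.54,0.54,0.54,0.54]
  force: 20

```text
time: 0.77
tool_pos: [0.4148, 0.3093, 0.1982]
tool_rot: [-3.141, -0.0, 2.364]
contact_force: [-0.0, 1.1, -0.4]
opening: 0.0504
grip_force: 0.0
```

apply_moves:
  delta_pos:
    - [0.28,-0.2,-0.1]
    - [0.28,-0.2,-0.34]
    - [0.28,-0.2,-0.34]
    - [0.28,-0.2,-0.34]
    - [0.28,-0.2,-0.34]
    - [0.28,-0.2,-0.34]
    - [0.28,-0.2,-0.34]
    - [0.28,-0.2,-0.34]
  dr:
    - [0,0,-0.744]
    - [0,0,-0.744]
    - [0,0,-0.744]
    - [0,0,-0.744]
    - [0,0,-0.744]
    - [0,0,-0.744]
    - [0,0,-0.744]
    - [0,0,-0.744]
  jaw: [0.54,0.54,0.54,0.54,0.54,0.54,0.54,0.54]

```text
time: 1.43
tool_pos: [0.5254, 0.2314, 0.0631]
tool_rot: [3.141, -0.0, 1.992]
contact_force: [0.1, 0.9, 0.5]
opening: 0.0494
grip_force: 0.0
```

apply_moves:
  delta_pos:
    - [0,0,-0.115]
    - [0,0,-0.115]
    - [0,0,-0.115]
    - [0.0102,-0.0228,-0.115]
    - [0.0204,-0.0456,-0.115]
    - [0.0306,-0.0685,-0.115]
    - [0.0409,-0.0913,-0.115]
    - [0.0511,-0.1141,-0.115]
  dr:
    - [0,0,0]
    - [0,0,0]
    - [0,0,0]
    - [0,0,0]
    - [0,0,0]
    - [0,0,0]
    - [0,0,0]
    - [0,0,0]
  jaw: [0.54,0.54,0.54,0.54,0.54,0.54,0.54,0.54]

```text
time: 2.1
tool_pos: [0.5478, 0.1889, 0.0189]
tool_rot: [3.134, -0.006, 1.988]
contact_force: [-0.1, 44.8, 1.4]
opening: 0.0496
grip_force: 20.7
```

```bash
python3 - <<'E'
from h import *
print(telemetry.observe())
a=eyes.read_camera("top")[:,:,::-1];b=eyes.read_camera("side")[:,:,::-1]
print(telemetry.observe()["contact_force"])
o=np.zeros((600,800,3),np.uint8)
o[:,:400]=cv2.resize(a[130:280,200:300],(400,600),interpolation=cv2.INTER_CUBIC)
o[:,400:]=cv2.resize(b[150:300,225:325],(400,600),interpolation=cv2.INTER_CUBIC)
cv2.imwrite("pics/p1.png",o)
E
```

```text
{'time': 2.1, 'qpos': array([ 0.19556964,  0.6701962 ,  1.61046011,  0.01026887,  0.8546013 ,
       -0.22837184]), 'qvel': array([-0.15843575,  0.01674214, -0.05521158,  0.12774844, -0.02313502,
       -0.20106847]), 'joint_efforts': array([-23.31628919, -51.16021872, -13.27769279, -10.75889826,
         2.30950534,   0.09971667]), 'tool_pos': array([0.54777949, 0.18891243, 0.01887996]), 'tool_rot': array([ 3.13368426, -0.00615789,  1.98804495]), 'contact_force': array([-0.0571085 , 44.75588703,  1.37235112]), 'torque': array([ 7.51021906,  0.42233985, -0.14529361]), 'grip_force': 20.658259838819504, 'opening': 0.04956559746963611}
[1.45100524 8.98413263 3.96614647]
```

View pics/p1.png

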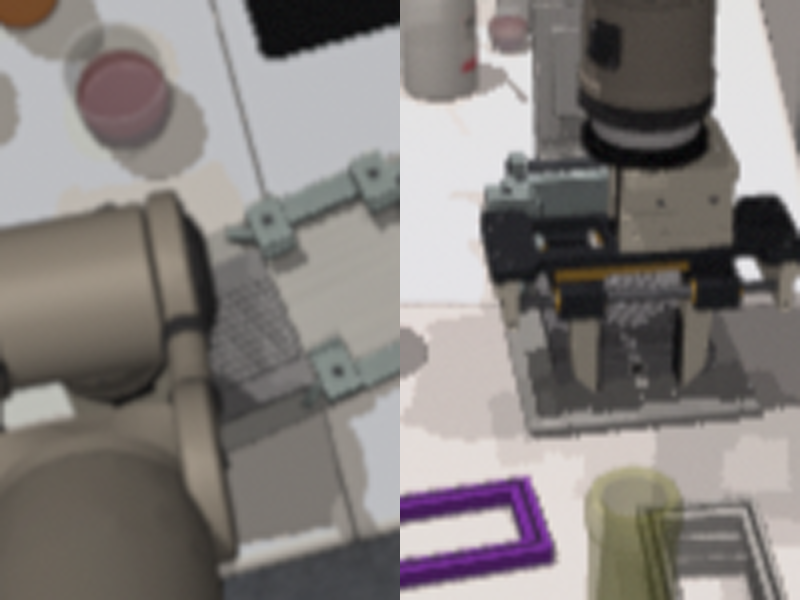

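The picture shows the fingers square behind the plate, and its front edge (about 290,340) nearing the blocks. The force was an impact spike that has settled to 9 N, so I'll carry on more slowly.

apply_moves:
  delta_pos:
    - [0.0051,-0.0114,0]
    - [0.0112,-0.0251,0]
    - [0.0174,-0.0388,0]
    - [0.0235,-0.0525,0]
    - [0.0296,-0.0662,0]
    - [0.0357,-0.0799,0]
    - [0.0419,-0.0936,0]
    - [0.046,-0.1027,0]
  dr:
    - [0,0,0]
    - [0,0,0]
    - [0,0,0]
    - [0,0,0]
    - [0,0,0]
    - [0,0,0]
    - [0,0,0]
    - [0,0,0]
  jaw: [0.54,0.54,0.54,0.54,0.54,0.54,0.54,0.54]

```text
time: 2.87
tool_pos: [0.5675, 0.1452, 0.0188]
tool_rot: [3.134, -0.0, 1.991]
contact_force: [2.9, 11.8, 0.9]
opening: 0.0495
grip_force: 4.8
```

apply_moves:
  delta_pos:
    - [0.0051,-0.0114,0]
    - [0.0112,-0.0251,0]
    - [0.0174,-0.0388,0]
    - [0.0235,-0.0525,0]
    - [0.0296,-0.0662,0]
    - [0.0357,-0.0799,0]
    - [0.0419,-0.0936,0]
    - [0.046,-0.1027,0]
  dr:
    - [0,0,0]
    - [0,0,0]
    - [0,0,0]
    - [0,0,0]
    - [0,0,0]
    - [0,0,0]
    - [0,0,0]
    - [0,0,0]
  jaw: [0.54,0.54,0.54,0.54,0.54,0.54,0.54,0.54]

```text
time: 3.53
tool_pos: [0.5857, 0.1041, 0.0188]
tool_rot: [3.134, -0.0, 1.991]
contact_force: [3.7, 13.3, 1.2]
opening: 0.0499
grip_force: 5.1
```

apply_moves:
  delta_pos:
    - [0.0041,-0.0091,0]
    - [0.0072,-0.016,0]
    - [0.0092,-0.0205,0]
    - [0.0112,-0.0251,0]
    - [0.0112,-0.0251,0]
    - [0.0112,-0.0251,0]
  dr:
    - [0,0,0]
    - [0,0,0]
    - [0,0,0]
    - [0,0,0]
    - [0,0,0]
    - [0,0,0]
  jaw: [0.54,0.54,0.54,0.54,0.54,0.54]

```text
time: 4.03
tool_pos: [0.5895, 0.0939, 0.0186]
tool_rot: [3.136, 0.0, 1.991]
contact_force: [2.4, 9.1, 2.5]
opening: 0.0497
grip_force: 3.6
```

apply_moves:
  delta_pos:
    - [0.003,-0.0068,0]
    - [0.005,-0.0114,0]
    - [0.0071,-0.016,0]
    - [0.0071,-0.016,0]
    - [0.0071,-0.016,0]
  dr:
    - [0,0,0]
    - [0,0,0]
    - [0,0,0]
    - [0,0,0]
    - [0,0,0]
  jaw: [0.54,0.54,0.54,0.54,0.54]

```text
time: 4.45
tool_pos: [0.5896, 0.0932, 0.0187]
tool_rot: [3.137, -0.008, 1.992]
contact_force: [-6.2, 33.6, 7.0]
opening: 0.0497
grip_force: 16.3
```

apply_moves:
  delta_pos:
    - [-0.036,0.08,0]
    - [-0.036,0.08,0]
    - [-0.036,0.08,0.1]
    - [-0.09,0.2,0.22]
    - [-0.17,0.35,0.22]
    - [-0.3,0.6,0.22]
    - [-0.3,0.69,0.22]
    - [-0.32,0.715,0.22]
  dr:
    - [0,0,0]
    - [0,0,0]
    - [0,0,0]
    - [0,0,-0.03]
    - [0,0,-0.03]
    - [0,0,-0.03]
    - [0,0,-0.03]
    - [0,0,-0.03]
  jaw: [0.54,0.54,0.54,0.6,0.98,0.98,0.98,0.98]

```text
time: 5.12
tool_pos: [0.4946, 0.2974, 0.1025]
tool_rot: [3.139, 0.0, 1.975]
contact_force: [1.4, 0.2, 0.0]
opening: 0.0772
grip_force: 0.0
```

apply_moves:
  delta_pos:
    - [0,0,0]
    - [0,0,0]
    - [0,0,0]
  dr:
    - [0,0,0]
    - [0,0,0]
    - [0,0,0]
  jaw: [0.98,0.98,0.98]

```text
time: 5.37
tool_pos: [0.4949, 0.2962, 0.1013]
tool_rot: [3.141, 0.001, 1.977]
contact_force: [0.4, -0.3, -0.4]
opening: 0.0897
grip_force: 0.0
```

```bash
python3 - <<'E'
from h import *
s=telemetry.observe();print(s["tool_pos"],s["tool_rot"],s["opening"])
a=eyes.read_camera("top")[:,:,::-1];b=eyes.read_camera("side")[:,:,::-1]
o=np.full((590,780,3),255,np.uint8)
q=[rect(n,i,(.6156,.0385),-1.15,z,97,73,2)for n,i,z in(("top",a,.028),("top",a,.05),("side",b,.05))]
o[:292,:388]=q[0];o[:292,390:778]=q[1];o[295:587,:388]=q[2];o[295:587,390:778]=rect("side",b,(.4638,.3722),-1.165,.042,97,73,2)
cv2.imwrite("pics/p2.png",o)
E
```

```text
[0.49493664 0.2961521  0.10133465] [3.14054257e+00 7.29679006e-04 1.97696113e+00] 0.08965115410195841
```

View pics/p2.png

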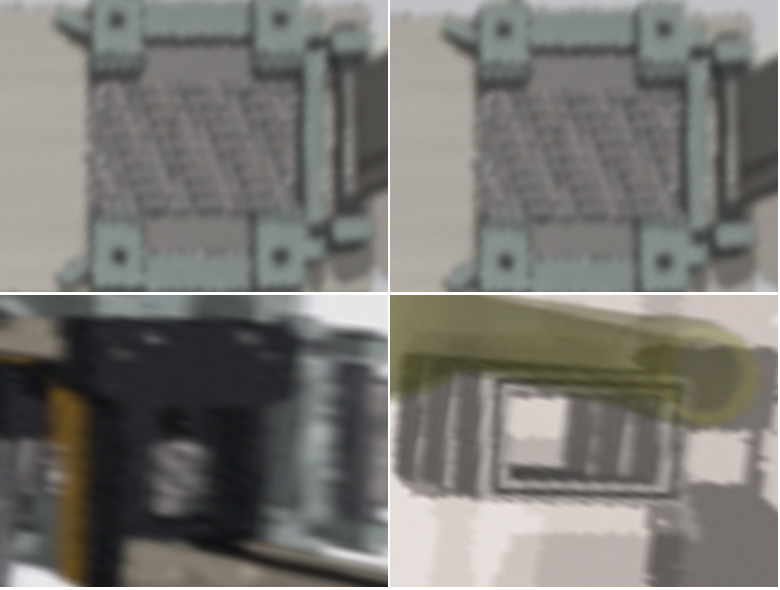

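The pictures show the plate home: its rear edge is at x ≈ -53 and its front edge at the stop. The bolts are symmetric about my press origin, and the frame position is confirmed within 2 mm. Next is the descent onto the frame.

apply_moves:
  delta_pos:
    - [-0.078,0.19,0]
    - [-0.078,0.19,0]
    - [-0.078,0.19,-0.03]
    - [-0.078,0.19,-0.08]
    - [-0.078,0.19,-0.13]
    - [-0.078,0.19,-0.16]
    - [-0.078,0.19,-0.176]
    - [-0.078,0.19,-0.176]
  dr:
    - [0,0,0]
    - [0,0,0]
    - [0,0,0]
    - [0,0,0]
    - [0,0,0]
    - [0,0,0]
    - [0,0,0]
    - [0,0,0]
  jaw: [0.98,0.98,0.98,0.98,0.98,0.98,0.98,0.98]

```text
time: 6.13
tool_pos: [0.4631, 0.3716, 0.0289]
tool_rot: [-3.139, 0.0, 1.975]
contact_force: [0.1, -0.1, -0.9]
opening: 0.0899
grip_force: 0.0
```

apply_moves:
  delta_pos:
    - [0,0,0]
    - [0,0,0]
    - [0,0,0]
    - [0,0,0]
    - [0,0,0]
    - [0,0,0]
    - [0,0,0]
  dr:
    - [0,0,0]
    - [0,0,0]
    - [0,0,0]
    - [0,0,0]
    - [0,0,0]
    - [0,0,0]
    - [0,0,0]
  jaw: [0.85,0.8,0.75,0.71,0.67,0.65,0.65]
  force: 15

```text
time: 6.72
tool_pos: [0.4634, 0.3733, 0.0311]
tool_rot: [3.14, -0.0, 1.977]
contact_force: [-1.6, -0.7, 5.9]
opening: 0.066
grip_force: 15.0
```

apply_moves:
  delta_pos:
    - [0,0,0]
    - [0,0,0.015]
    - [0,0,0.04]
    - [0,0,0.08]
    - [0,0,0.14]
    - [0,0,0.2]
    - [0,0,0.25]
    - [0,0,0.25]
  dr:
    - [0,0,0]
    - [0,0,0]
    - [0,0,0]
    - [0,0,0]
    - [0,0,0]
    - [0,0,0]
    - [0,0,0]
    - [0,0,0]
  jaw: [0.65,0.65,0.65,0.65,0.65,0.65,0.65,0.65]
  force: 25

```text
time: 7.38
tool_pos: [0.4649, 0.3744, 0.1353]
tool_rot: [3.133, -0.001, 1.977]
contact_force: [0.3, 0.7, -0.4]
opening: 0.0658
grip_force: 24.9
```

```bash
python3 - <<'E'
from h import *
s=telemetry.observe();print(s["tool_pos"],s["tool_rot"],s["opening"],s["contact_force"])
b=eyes.read_camera("side")[:,:,::-1]
o=cv2.resize(b[170:340,220:380],None,fx=3.5,fy=3.5,interpolation=cv2.INTER_CUBIC)
cv2.imwrite("pics/p3.png",o)
E
```

```text
[0.46491061 0.3744324  0.13531576] [ 3.13344508e+00 -1.23932598e-03  1.97711565e+00] 0.06576424721278593 [ 0.27865808  0.73351215 -0.40007847]
```

View pics/p3.png

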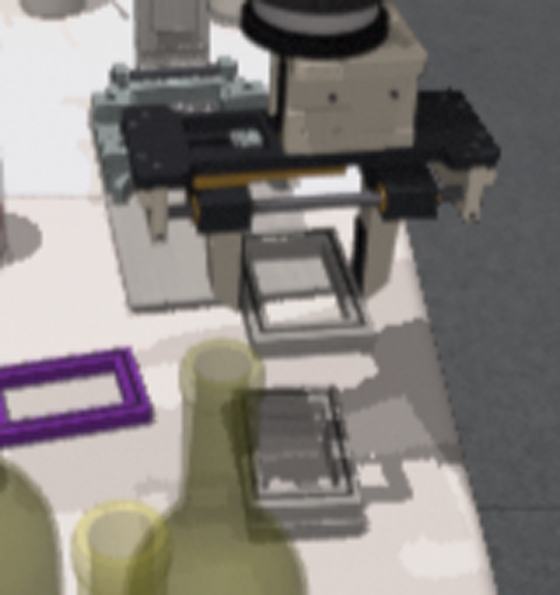

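The picture shows just the top frame held level between the fingers, with two frames left in place. I'll measure the frame's offset along x in the grip from its corners: near (250,333) and (370,318), far (243,238) and (335,230).

```bash
python3 - <<'E'
from h import *
np.set_printoptions(precision=4,suppress=True)
g=(np.array([[250,333],[370,318],[243,238],[335,230]])+.5)/3.5-.5+[220,170]
P=ray("side",g,.146)[:,:2]; th=-1.165; R=np.array([[np.cos(th),np.sin(th)],[-np.sin(th),np.cos(th)]])
print((P-[.4649,.3744])@R.T)
y=-1.15;o=np.array([.6156,.0385]);Q=np.array([[np.cos(y),-np.sin(y)],[np.sin(y),np.cos(y)]])
for x in(-.006,-.008):print(o+Q@[x,0], (o+Q@[x,0]-[.4649,.3744])/.4)
E
```

```text
[[-0.0422  0.036 ]
 [-0.0385 -0.0305]
 [ 0.047   0.0233]
 [ 0.0478 -0.0321]]
[0.6131 0.044 ] [ 0.3706 -0.8261]
[0.6123 0.0458] [ 0.3686 -0.8215]
```

apply_moves:
  delta_pos:
    - [0.03,-0.066,0]
    - [0.09,-0.2,0]
    - [0.14,-0.31,0]
    - [0.19,-0.42,0]
    - [0.24,-0.53,0]
    - [0.28,-0.63,0]
    - [0.32,-0.72,0]
    - [0.35,-0.785,0]
  dr:
    - [0,0,0.029]
    - [0,0,0.029]
    - [0,0,0.029]
    - [0,0,0.029]
    - [0,0,0.029]
    - [0,0,0.029]
    - [0,0,0.029]
    - [0,0,0.029]
  jaw: [0.65,0.65,0.65,0.65,0.65,0.65,0.65,0.65]

```text
time: 8.1
tool_pos: [0.593, 0.0782, 0.1288]
tool_rot: [-3.139, -0.001, 1.991]
contact_force: [1.3, 1.5, -0.6]
opening: 0.0659
grip_force: 24.9
```

apply_moves:
  delta_pos:
    - [0.0175,-0.0345,0]
    - [0.0175,-0.0345,0]
    - [0.0175,-0.0345,0]
  dr:
    - [0,0,0]
    - [0,0,0]
    - [0,0,0]
  jaw: [0.65,0.65,0.65]

```text
time: 8.35
tool_pos: [0.5998, 0.0659, 0.1288]
tool_rot: [-3.139, -0.002, 1.989]
contact_force: [-0.4, 0.6, -1.5]
opening: 0.0658
grip_force: 24.9
```

apply_moves:
  delta_pos:
    - [0.03,-0.048,0]
    - [0.03,-0.048,-0.05]
    - [0.03,-0.048,-0.12]
    - [0.03,-0.048,-0.14]
    - [0.03,-0.048,-0.14]
    - [0.03,-0.048,-0.14]
  dr:
    - [0,0,0]
    - [0,0,0]
    - [0,0,0]
    - [0,0,0]
    - [0,0,0]
    - [0,0,0]
  jaw: [0.65,0.65,0.65,0.65,0.65,0.65]

```text
time: 8.85
tool_pos: [0.612, 0.0486, 0.0743]
tool_rot: [-3.141, -0.001, 1.993]
contact_force: [0.3, -0.1, -0.9]
opening: 0.0657
grip_force: 24.9
```

```bash
cat >> h.py <<'E'
O=np.array([.6156,.0385]);c_,s_=np.cos(-1.15),np.sin(-1.15)
def where():
    s=telemetry.observe();p=s["tool_pos"];d=p[:2]-O
    print("press mm",np.round(1e3*np.array([d[0]*c_+d[1]*s_,-d[0]*s_+d[1]*c_,p[2]]),1),"rot",np.round(s["tool_rot"],3),"F",np.round(s["contact_force"],1),"open",round(s["opening"],4),"t",s["time"])
def sh(x,y,z): print(np.round([(x*c_-y*s_)/400,(x*s_+y*c_)/400,z/400],4))
E
python3 - <<'E'
from h import *
where()
b=eyes.read_camera("side")[:,:,::-1];a=eyes.read_camera("top")[:,:,::-1]
o=np.zeros((560,790,3),np.uint8)
o[:,:390]=cv2.resize(b[160:300,225:322],(390,560),interpolation=cv2.INTER_CUBIC)
o[:,400:]=cv2.resize(a[150:290,225:322],(390,560),interpolation=cv2.INTER_CUBIC)
cv2.imwrite("pics/p4.png",o)
E
```

```text
press mm [-10.7   0.8  74.3] rot [-3.141e+00 -1.000e-03  1.993e+00] F [ 0.3 -0.1 -0.9] open 0.0657 t 8.85
```

View pics/p4.png

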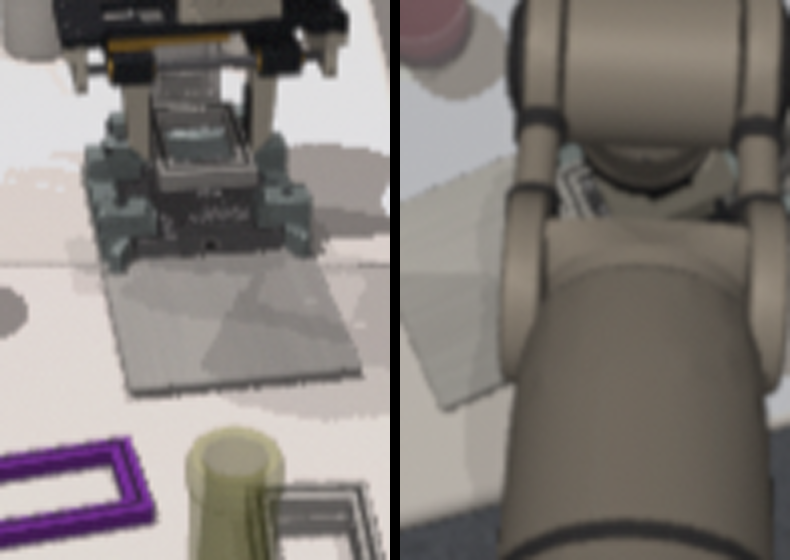

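The frame is square and centred above the lips, with its near end at (152..253, 180). Lowering now.

apply_moves:
  delta_pos:
    - [-0.001,-0.0005,-0.02]
    - [-0.001,-0.0005,-0.04]
    - [-0.001,-0.0005,-0.055]
    - [-0.001,-0.0005,-0.065]
    - [-0.001,-0.0005,-0.075]
    - [-0.001,-0.0005,-0.085]
    - [-0.001,-0.0005,-0.091]
    - [-0.001,-0.0005,-0.091]
  dr:
    - [0,0,0]
    - [0,0,0]
    - [0,0,0]
    - [0,0,0]
    - [0,0,0]
    - [0,0,0]
    - [0,0,0]
    - [0,0,0]
  jaw: [0.65,0.65,0.65,0.65,0.65,0.65,0.65,0.65]

```text
time: 9.62
tool_pos: [0.6121, 0.0469, 0.0376]
tool_rot: [-3.141, -0.0, 1.991]
contact_force: [0.1, 0.6, -1.0]
opening: 0.0657
grip_force: 24.9
```

```bash
python3 - <<'E'
from h import *
where()
E
```

```text
press mm [-9.1  0.2 37.6] rot [-3.141 -0.     1.991] F [ 0.1  0.6 -1. ] open 0.0657 t 9.6167
```

apply_moves:
  delta_pos:
    - [0.003,-0.0068,0]
    - [0.0061,-0.0137,0]
    - [0.0082,-0.0183,0]
    - [0.0092,-0.0205,0]
    - [0.0102,-0.0228,0]
    - [0.0102,-0.0228,0]
  dr:
    - [0,0,0]
    - [0,0,0]
    - [0,0,0]
    - [0,0,0]
    - [0,0,0]
    - [0,0,0]
  jaw: [0.65,0.65,0.65,0.65,0.65,0.65]

```text
time: 10.12
tool_pos: [0.6159, 0.0387, 0.0378]
tool_rot: [-3.142, -0.002, 1.991]
contact_force: [-1.3, 4.7, -0.2]
opening: 0.0657
grip_force: 24.8
```

```bash
python3 - <<'E'
from h import *
where()
E
```

```text
press mm [-0.   0.4 37.8] rot [-3.142e+00 -2.000e-03  1.991e+00] F [-1.3  4.7 -0.2] open 0.0657 t 10.1167
```

apply_moves:
  delta_pos:
    - [0.001,-0.0023,0]
    - [0.002,-0.0046,0]
    - [0.002,-0.0046,0]
    - [0.002,-0.0046,-0.002]
  dr:
    - [0,0,0]
    - [0,0,0]
    - [0,0,0]
    - [0,0,0]
  jaw: [0.65,0.65,0.65,0.65]

```text
time: 10.45
tool_pos: [0.616, 0.0384, 0.0375]
tool_rot: [-3.141, -0.004, 1.992]
contact_force: [-6.9, 10.0, 10.5]
opening: 0.0659
grip_force: 24.8
```

```bash
python3 - <<'E'
from h import *
where()
E
```

```text
press mm [ 0.2  0.3 37.5] rot [-3.141 -0.004  1.992] F [-6.9 10.  10.5] open 0.0659 t 10.45
```

apply_moves:
  delta_pos:
    - [0,0,0]
    - [0,0,0]
    - [0,0,0]
    - [0,0,0.02]
    - [0,0,0.06]
    - [0,0,0.12]
    - [0,0,0.18]
    - [0,0,0.18]
  dr:
    - [0,0,0]
    - [0,0,0]
    - [0,0,0]
    - [0,0,0]
    - [0,0,0]
    - [0,0,0]
    - [0,0,0]
    - [0,0,0]
  jaw: [0.72,0.79,0.79,0.79,0.79,0.79,0.79,0.79]

```text
time: 11.12
tool_pos: [0.6202, 0.0353, 0.115]
tool_rot: [3.133, 0.005, 1.991]
contact_force: [1.2, -0.3, -0.1]
opening: 0.0726
grip_force: 0.0
```

```bash
python3 - <<'E'
from h import *
where();sh(-85,0,0);sh(0,0,-70)
E
```

```text
press mm [  4.8   2.9 115. ] rot [3.133 0.005 1.991] F [ 1.2 -0.3 -0.1] open 0.0726 t 11.1167
[-0.0868  0.194   0.    ]
[ 0.     0.    -0.175]
```

apply_moves:
  delta_pos:
    - [-0.0956,0.198,0]
    - [-0.0956,0.198,0]
    - [-0.0956,0.198,0]
    - [-0.0956,0.198,-0.04]
    - [-0.0956,0.198,-0.1]
    - [-0.0956,0.198,-0.16]
    - [-0.0956,0.198,-0.19]
    - [-0.0956,0.198,-0.19]
  dr:
    - [0,0,0]
    - [0,0,0]
    - [0,0,0]
    - [0,0,0]
    - [0,0,0]
    - [0,0,0]
    - [0,0,0]
    - [0,0,0]
  jaw: [0.3,0.3,0.3,0.3,0.3,0.3,0.3,0.3]

```text
time: 11.78
tool_pos: [0.5771, 0.1147, 0.0304]
tool_rot: [-3.137, -0.002, 1.991]
contact_force: [0.1, -1.4, -0.2]
opening: 0.0284
grip_force: 0.0
```

```bash
python3 - <<'E'
from h import *
where()
E
```

```text
press mm [-85.2  -4.   30.4] rot [-3.137e+00 -2.000e-03  1.991e+00] F [ 0.1 -1.4 -0.2] open 0.0284 t 11.7833
```

apply_moves:
  delta_pos:
    - [0.007,0.003,0.005]
    - [0.007,0.003,0.005]
    - [0.016,-0.018,0.005]
    - [0.016,-0.018,0.005]
  dr:
    - [0,0,0]
    - [0,0,0]
    - [0,0,0]
    - [0,0,0]
  jaw: [0.3,0.3,0.3,0.3]

```text
time: 12.12
tool_pos: [0.5869, 0.1067, 0.0365]
tool_rot: [3.139, 0.002, 1.991]
contact_force: [0.1, -0.3, -0.0]
opening: 0.0274
grip_force: 0.0
```

```bash
python3 - <<'E'
from h import *
where()
E
```

```text
press mm [-74.    1.6  36.5] rot [3.139e+00 2.000e-03 1.991e+00] F [ 0.1 -0.3 -0. ] open 0.0274 t 12.1167
```

apply_moves:
  delta_pos:
    - [0.003,-0.012,0.003]
    - [0.006,-0.019,0.003]
    - [0.0086,-0.0267,0.003]
    - [0.0106,-0.0313,0.003]
    - [0.0127,-0.0358,0.003]
    - [0.0137,-0.038,0.003]
    - [0.0137,-0.038,0.003]
  dr:
    - [0,0,0]
    - [0,0,0]
    - [0,0,0]
    - [0,0,0]
    - [0,0,0]
    - [0,0,0]
    - [0,0,0]
  jaw: [0.3,0.3,0.3,0.3,0.3,0.3,0.3]

```text
time: 12.7
tool_pos: [0.5897, 0.094, 0.0364]
tool_rot: [-3.141, -0.003, 1.991]
contact_force: [-4.1, 5.2, 3.8]
opening: 0.0276
grip_force: 3.2
```

```bash
python3 - <<'E'
from h import *
where()
E
```

```text
press mm [-61.3  -1.   36.4] rot [-3.141e+00 -3.000e-03  1.991e+00] F [-4.1  5.2  3.8] open 0.0276 t 12.7
```

apply_moves:
  delta_pos:
    - [0.003,-0.003,0]
    - [0.0046,-0.0063,0]
    - [0.0046,-0.0063,0]
    - [0.0046,-0.0063,0]
  dr:
    - [0,0,0]
    - [0,0,0]
    - [0,0,0]
    - [0,0,0]
  jaw: [0.3,0.3,0.3,0.3]

```text
time: 13.03
tool_pos: [0.5896, 0.0936, 0.0363]
tool_rot: [-3.138, -0.007, 1.991]
contact_force: [-9.0, 15.0, 7.6]
opening: 0.0277
grip_force: 8.0
```

```bash
python3 - <<'E'
from h import *
where()
sh(-30,0,0);sh(0,0,140);sh(135,0,0);sh(185,0,0)
E
```

```text
press mm [-60.9  -1.2  36.3] rot [-3.138 -0.007  1.991] F [-9.  15.   7.6] open 0.0277 t 13.0333
[-0.0306  0.0685  0.    ]
[0.   0.   0.35]
[ 0.1379 -0.3081  0.    ]
[ 0.1889 -0.4222  0.    ]
```

apply_moves:
  delta_pos:
    - [-0.025,0.056,0]
    - [-0.025,0.056,0]
    - [-0.025,0.056,0.1]
    - [-0.025,0.056,0.2]
    - [-0.025,0.056,0.3]
    - [-0.025,0.056,0.4]
    - [-0.025,0.056,0.5]
    - [-0.025,0.056,0.56]
  dr:
    - [0,0,0]
    - [0,0,0]
    - [0,0,0]
    - [0,0,0]
    - [0,0,0]
    - [0,0,0]
    - [0,0,0]
    - [0,0,0]
  jaw: [0.3,0.3,0.3,0,0,0,0,0]

```text
time: 13.7
tool_pos: [0.5836, 0.1124, 0.2653]
tool_rot: [3.136, 0.002, 1.991]
contact_force: [0.8, 0.3, -0.2]
opening: 0.0013
grip_force: 0.0
```

```bash
python3 - <<'E'
from h import *
where()
a=eyes.read_camera("top")[:,:,::-1];b=eyes.read_camera("side")[:,:,::-1]
o=np.zeros((560,790,3),np.uint8)
o[:,:390]=cv2.resize(b[140:280,225:322],(390,560),interpolation=cv2.INTER_CUBIC)
o[:,400:]=cv2.resize(a[130:270,245:342],(390,560),interpolation=cv2.INTER_CUBIC)
cv2.imwrite("pics/p5.png",o)
E
```

```text
press mm [-80.6   1.  265.3] rot [3.136e+00 2.000e-03 1.991e+00] F [ 0.8  0.3 -0.2] open 0.0013 t 13.7
```

View pics/p5.png

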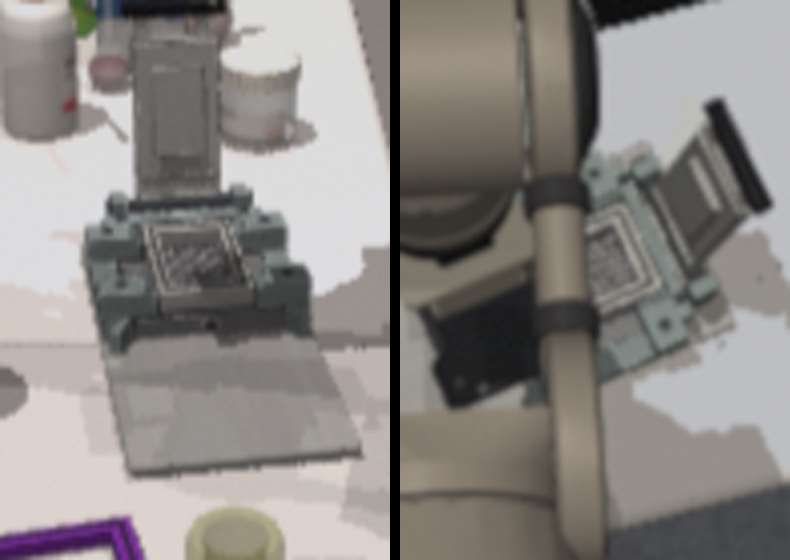

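The picture shows the frame flat and square between the lips against the stop, and the plate is under it. Next I'll go over and behind the lid bar.

apply_moves:
  delta_pos:
    - [0.036,-0.08,0]
    - [0.073,-0.164,0]
    - [0.11,-0.246,0]
    - [0.147,-0.328,0]
    - [0.183,-0.41,0]
    - [0.22,-0.492,0]
    - [0.22,-0.492,0]
    - [0.22,-0.492,0]
  dr:
    - [0,0,0]
    - [0,0,0]
    - [0,0,0]
    - [0,0,0]
    - [0,0,0]
    - [0,0,0]
    - [0,0,0]
    - [0,0,0]
  jaw: [0,0,0,0,0,0,0,0]

```text
time: 14.47
tool_pos: [0.6704, -0.0864, 0.2578]
tool_rot: [-3.139, -0.002, 1.988]
contact_force: [-0.8, 0.8, 0.3]
opening: 0.0003
grip_force: 0.0
```

```bash
python3 - <<'E'
from h import *
where()
a=eyes.read_camera("top").astype(int);b=eyes.read_camera("side").astype(int)
# black bar: triangulate centroid from dark blobs near the expected place
P=[(O+np.array([c_,s_])*.102).tolist()+[.195]]
for n,i in(("top",a),("side",b)):
    u,v=proj(n,P)[0];print(n,u,v)
    m=(i.max(2)<45).astype(np.uint8);k,l,st,ce=cv2.connectedComponentsWithStats(m)
    for j in range(1,k):
        if st[j,4]>25 and np.hypot(*(ce[j]-[u,v]))<40: print(st[j],ce[j])
E
```

```text
press mm [136.3  -1.  257.8] rot [-3.139e+00 -2.000e-03  1.988e+00] F [-0.8  0.8  0.3] open 0.0003 t 14.4667
top 328.1521910444925 169.06908059537093
[341 132  32  19 183] [353.95628415 143.56830601]
[336 144   6  21  48] [338.4375     152.27083333]
[341 150   9  13  47] [344.29787234 156.25531915]
side 268.3893687003105 142.09146759501425
[255 140  26   4  96] [267.11458333 141.46875   ]
```

apply_moves:
  delta_pos:
    - [0.002,0.001,-0.06]
    - [0.002,0.001,-0.12]
    - [0.002,0.001,-0.18]
    - [0.002,0.001,-0.18]
    - [0.002,0.001,-0.18]
    - [-0.008,0.024,-0.18]
    - [-0.011,0.03,-0.18]
    - [-0.014,0.037,-0.18]
  dr:
    - [0,0,0]
    - [0,0,0]
    - [0,0,0]
    - [0,0,0]
    - [0,0,0]
    - [0,0,0]
    - [0,0,0]
    - [0,0,0]
  jaw: [0,0,0,0,0,0,0,0]

```text
time: 15.23
tool_pos: [0.6659, -0.0692, 0.1909]
tool_rot: [3.138, 0.004, 1.992]
contact_force: [1.3, -3.6, 4.4]
opening: 0.0002
grip_force: 1.9
```

```bash
python3 - <<'E'
from h import *
where()
E
```

```text
press mm [118.9   1.9 190.9] rot [3.138 0.004 1.992] F [ 1.3 -3.6  4.4] open 0.0002 t 15.2333
```

apply_moves:
  delta_pos:
    - [-0.0082,0.0183,0]
    - [-0.0184,0.0364,0]
    - [-0.0266,0.0547,0]
    - [-0.0348,0.073,0]
    - [-0.043,0.0912,0]
    - [-0.0512,0.1095,0]
    - [-0.0594,0.1278,-0.004]
    - [-0.0676,0.146,-0.009]
  dr:
    - [0,0,0]
    - [0,0,0]
    - [0,0,0]
    - [0,0,0]
    - [0,0,0]
    - [0,0,0]
    - [0,0,0]
    - [0,0,0]
  jaw: [0,0,0,0,0,0,0,0]

```text
time: 15.9
tool_pos: [0.6374, -0.01, 0.1845]
tool_rot: [-3.141, -0.0, 1.991]
contact_force: [0.7, -3.0, 1.9]
opening: 0.0004
grip_force: 1.1
```

```bash
python3 - <<'E'
from h import *
where()
E
```

```text
press mm [5.320e+01 1.000e-01 1.845e+02] rot [-3.141 -0.     1.991] F [ 0.7 -3.   1.9] open 0.0004 t 15.9
```

apply_moves:
  delta_pos:
    - [-0.0082,0.0183,-0.003]
    - [-0.0163,0.0365,-0.009]
    - [-0.0245,0.0548,-0.018]
    - [-0.0327,0.073,-0.027]
    - [-0.0408,0.0913,-0.038]
    - [-0.0408,0.0913,-0.038]
  dr:
    - [0,0,0]
    - [0,0,0]
    - [0,0,0]
    - [0,0,0]
    - [0,0,0]
    - [0,0,0]
  jaw: [0,0,0,0,0,0]

```text
time: 16.4
tool_pos: [0.6203, 0.0275, 0.1683]
tool_rot: [-3.14, -0.002, 1.992]
contact_force: [-0.2, 1.5, -1.0]
opening: 0.0003
grip_force: 0.0
```

```bash
python3 - <<'E'
from h import *
where()
E
```

```text
press mm [ 11.9  -0.2 168.3] rot [-3.140e+00 -2.000e-03  1.992e+00] F [-0.2  1.5 -1. ] open 0.0003 t 16.4
```

apply_moves:
  delta_pos:
    - [0.006,-0.0137,0.03]
    - [0.006,-0.0137,0.085]
    - [0.006,-0.0137,0.085]
    - [-0.0184,0.041,0.085]
    - [-0.0184,0.041,0.085]
    - [-0.0184,0.041,0.085]
  dr:
    - [0,0,0]
    - [0,0,0]
    - [0,0,0]
    - [0,0,0]
    - [0,0,0]
    - [0,0,0]
  jaw: [0,0,0,0,0,0]

```text
time: 16.9
tool_pos: [0.6138, 0.043, 0.2032]
tool_rot: [-3.141, -0.001, 1.993]
contact_force: [0.2, -0.4, 0.1]
opening: 0.0006
grip_force: 0.0
```

```bash
python3 - <<'E'
from h import *
where()
b=eyes.read_camera("side").astype(int)
m=(b.max(2)<50).astype(np.uint8);k,l,st,ce=cv2.connectedComponentsWithStats(m)
for j in range(1,k):
    if st[j,4]>25 and 230<ce[j][0]<320 and 100<ce[j][1]<230: print(st[j],ce[j])
for a in np.arange(.5,1.3,.1):
    x,z=72-146*np.cos(a)+4*np.sin(a),52+146*np.sin(a)+4*np.cos(a);print(round(a,1),x.round(1),z.round(1),proj("side",[[*(O+np.array([c_,s_])*x/1e3),z/1e3]]).round(1))
E
```

```text
press mm [-4.900e+00  2.000e-01  2.032e+02] rot [-3.141e+00 -1.000e-03  1.993e+00] F [ 0.2 -0.4  0.1] open 0.0006 t 16.9
[237 109  77  16 529] [271.81096408 116.0510397 ]
[265 123  24  10 180] [276.12777778 127.27222222]
[261 161  27   7 103] [274.39805825 163.73786408]
[266 201  14   8  73] [272.65753425 204.45205479]
0.5 -54.2 125.5 [[277.4 187.7]]
0.6 -46.2 137.7 [[276.9 182.3]]
0.7 -37.1 149.1 [[276.4 176.9]]
0.8 -26.8 159.5 [[275.8 171.7]]
0.9 -15.6 168.9 [[275.1 166.8]]
1.0 -3.5 177.0 [[274.4 162.2]]
1.1 9.3 183.9 [[273.6 158. ]]
1.2 22.8 189.5 [[272.8 154.2]]
```

apply_moves:
  delta_pos:
    - [-0.006,0.0137,-0.03]
    - [-0.008,0.018,-0.0575]
    - [-0.0112,0.0251,-0.0725]
    - [-0.0224,0.0502,-0.095]
    - [-0.0327,0.073,-0.121]
    - [-0.0419,0.0936,-0.15]
    - [-0.05,0.1118,-0.181]
    - [-0.05,0.1118,-0.181]
  dr:
    - [0,0,0]
    - [0,0,0]
    - [0,0,0]
    - [0,0,0]
    - [0,0,0]
    - [0,0,0]
    - [0,0,0]
    - [0,0,0]
  jaw: [0,0,0,0,0,0,0,0]

```text
time: 17.62
tool_pos: [0.5927, 0.0879, 0.129]
tool_rot: [-3.139, -0.002, 1.992]
contact_force: [0.6, -0.2, -0.3]
opening: 0.0007
grip_force: 0.0
```

```bash
python3 - <<'E'
from h import *
where()
b=eyes.read_camera("side").astype(int)
m=(b.max(2)<50).astype(np.uint8);k,l,st,ce=cv2.connectedComponentsWithStats(m)
for j in range(1,k):
    if st[j,4]>25 and 230<ce[j][0]<320 and 130<ce[j][1]<250: print(st[j],ce[j])
E
```

```text
press mm [-54.5  -0.7 129. ] rot [-3.139e+00 -2.000e-03  1.992e+00] F [ 0.6 -0.2 -0.3] open 0.0007 t 17.6167
[240 143  77  25 746] [276.52815013 153.75871314]
[263 171  28  22 125] [276.016 187.888]
[266 201  16  10  97] [273.06185567 205.7628866 ]
```

apply_moves:
  delta_pos:
    - [-0.0066,0.0148,-0.0275]
    - [-0.0122,0.0274,-0.06]
    - [-0.0163,0.0365,-0.095]
    - [-0.0189,0.0422,-0.1225]
    - [-0.0194,0.0433,-0.1425]
    - [-0.0194,0.0433,-0.155]
    - [-0.0194,0.0433,-0.165]
    - [-0.0194,0.0433,-0.165]
  dr:
    - [0,0,0]
    - [0,0,0]
    - [0,0,0]
    - [0,0,0]
    - [0,0,0]
    - [0,0,0]
    - [0,0,0]
    - [0,0,0]
  jaw: [0,0,0,0,0,0,0,0]

```text
time: 18.33
tool_pos: [0.5864, 0.1035, 0.0644]
tool_rot: [-3.141, -0.0, 1.991]
contact_force: [-0.3, -0.1, -0.3]
opening: 0.0003
grip_force: 0.0
```

```bash
python3 - <<'E'
from h import *
where()
E
```

```text
press mm [-71.3  -0.1  64.4] rot [-3.141 -0.     1.991] F [-0.3 -0.1 -0.3] open 0.0003 t 18.3333
```

apply_moves:
  delta_pos:
    - [-0.001,0.003,-0.004]
    - [-0.001,0.003,-0.008]
    - [-0.001,0.003,-0.011]
    - [-0.001,0.003,-0.011]
    - [-0.001,0.003,-0.011]
  dr:
    - [0,0,0]
    - [0,0,0]
    - [0,0,0]
    - [0,0,0]
    - [0,0,0]
  jaw: [0,0,0,0,0]

```text
time: 18.75
tool_pos: [0.5867, 0.105, 0.0627]
tool_rot: [3.14, 0.001, 1.991]
contact_force: [-3.5, -0.7, 11.3]
opening: 0.0005
grip_force: 5.6
```

```bash
python3 - <<'E'
from h import *
where()
E
```

```text
press mm [-72.5   0.7  62.7] rot [3.140e+00 1.000e-03 1.991e+00] F [-3.5 -0.7 11.3] open 0.0005 t 18.75
```

apply_moves:
  delta_pos:
    - [0,0,-0.004]
    - [0,0,-0.006]
    - [0,0,-0.006]
    - [0,0,-0.006]
  dr:
    - [0,0,0]
    - [0,0,0]
    - [0,0,0]
    - [0,0,0]
  jaw: [0,0,0,0]

```text
time: 19.08
tool_pos: [0.5868, 0.105, 0.0623]
tool_rot: [3.139, 0.002, 1.992]
contact_force: [-9.2, -0.6, 24.8]
opening: 0.0005
grip_force: 12.3
```

```bash
python3 - <<'E'
from h import *
where()
E
```

```text
press mm [-72.4   0.9  62.3] rot [3.139e+00 2.000e-03 1.992e+00] F [-9.2 -0.6 24.8] open 0.0005 t 19.0833
```

The lid is hard against its stop: bar top at 62.3 mm against 63 expected, with force rising steeply. Lifting clear.

apply_moves:
  delta_pos:
    - [0,0,0.05]
    - [0,0,0.15]
    - [0,0,0.25]
    - [-0.05,0.1,0.35]
    - [-0.1,0.2,0.4]
    - [-0.15,0.3,0.4]
    - [-0.15,0.4,0.4]
    - [-0.15,0.4,0.4]
  dr:
    - [0,0,0]
    - [0,0,0]
    - [0,0,0]
    - [0,0,0]
    - [0,0,0]
    - [0,0,0]
    - [0,0,0]
    - [0,0,0]
  jaw: [0,0,0,0,0,0,0,0]

```text
time: 19.75
tool_pos: [0.5248, 0.2689, 0.2202]
tool_rot: [3.138, -0.001, 1.993]
contact_force: [0.5, -0.2, 0.1]
opening: 0.0005
grip_force: 0.0
```

```bash
python3 - <<'E'
from h import *
where()
for n in("side","top"):
    b=eyes.read_camera(n).astype(int)
    u,v=proj(n,[[*(O+np.array([c_,s_])*-.074),.056]])[0];print(n,"shut bar expected",u,v)
    m=(b.max(2)<50).astype(np.uint8);k,l,st,ce=cv2.connectedComponentsWithStats(m)
    for j in range(1,k):
        if st[j,4]>20 and np.hypot(*(ce[j]-[u,v]))<30: print(st[j],ce[j])
E
```

```text
press mm [-247.4   11.3  220.2] rot [ 3.138e+00 -1.000e-03  1.993e+00] F [ 0.5 -0.2  0.1] open 0.0005 t 19.75
side shut bar expected 278.31408421703793 214.1907925988145
[264 211  28   7 148] [277.44594595 214.10810811]
top shut bar expected 263.6506030062855 208.0280821217097
[258 197  13  24  77] [264.09090909 208.58441558]
```

Both cameras see the bar within 1 pixel of its shut position, and the arm is clear.

```bash
python3 -c "
from cell import job
print(job.hand_in())"
```

```text
the job is handed in; nothing more can be done
None
```

I handed the job in at about 20 s: drain plate home against the end stop, top frame flat and square against the stop, lid fully shut, the other two frames, jar and beaker untouched; a brief 45 N wrist-force spike came when the fingers first hit the plate.

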